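Let one carton through the pop-up stop

ROBOT

A 7-joint arm with a two-finger parallel gripper is mounted at the origin on the work surface. World frame = base frame: x ahead of the robot, y to its left, z up, the work surface at z = 0. Lengths are in m, angles in rad, forces in N, time in s.
With the tool pointing down it reaches from about 0.425 to 0.925 m from the base axis. Payload 6.8 kg.
Tool frame: the origin (TCP) lies at the very end of the fingers, on their centre line; the grasp point (between the pads) lies 19 mm behind it; z points along the fingers, x is the direction in which the jaws open and shut, and the axes are right-handed (so a half turn about z gives the same grasp; the last joint's range is limited). The gripper opens to 85 mm and grips with 20 to 120 N. Pads are 22 mm wide; open, the fingers measure 114 mm over their backs; the gripper's body (76 mm by 85 mm) begins 54 mm behind the grasp point. The pads swing forward as they close: fully open they stand 13 mm farther back than shut.
Start: joints at [-1.428, 0.477, 0.022, 1.555, -0.011, 1.109, -0.083], TCP at [0.168, 0.654, 0.231] pointing down, gripper open.
Joint ranges: [-2.96, 2.96], [-0.34, 2.1], [-1.41, 1.46], [0.24, 2.44], [-1.37, 4.51], [0.17, 1.92], [-2.96, 2.96]. Speed limits (rad/s): [2.39, 2.39, 3.14, 3.14, 3.14, 3.14, 3.14].

INTERFACE

Orientations are given as a unit quaternion [w, x, y, z].
In Python, from station import get_obs, read_camera, calibration, hand_in, recognise, outline_of, place_of gives the robot as it stands.
- The arm moves only by the tool move_arm, never from a script. Its argument "steps" is a list of rows, each an object with "fingers": the finger opening in mm, from 0 to 85.4; "translation": the shift along the world's x, y, z in mm, a list of three; "turn": the turn about the world's z in rad. In form: [{"fingers": fingers, "translation": [dx, dy, dz], "turn": turn}, ...]. A call has 1 to 10 rows; each row shifts and turns the commanded pose from where the row before left it; what a row does not reach is not made up. A row lasts 1/8 s, in which the tool goes at most 62.5 mm and 10.7 degrees, less where a joint would pass 70% of its speed; a pose out of reach is approached as far as the arm can. A call with a gripper value outside its range is refused whole. The fingers move at their own pace and stop on an object; "newtons" is the grip in N (left out, the last holds). Time passes only in rows, so rows that do not move let the fingers close. It gives the time, the measured TCP pose, the force and the opening at its end, in the units of the state.
- get_obs(): the state, without advancing time (a new reading comes with each control period).
- read_camera(name): name is "side" or "top"; returns the picture (400x640x3 uint8, blue, green, red); there is no depth.
- calibration(name): a dict with "camera_matrix" (3x3 intrinsics, pixels), "k1" (the pictures are not rectified: a ray, as slopes to the right and down, at radius r is drawn at 1 + k1 r^2 times it, then the intrinsics apply), "rvec" (rotation vector, rad) and "tvec" (3), from world to camera coordinates, as OpenCV has them. Camera axes: x right, y down, z forward; pixel columns grow to the right and rows downward; lengths in m; the calibration is good to about 2 mm. A picture is of the moment at which its call begins. calibration takes no time and is no camera call.
- hand_in(): hands the job in, once; it reports no verdict.
Trained networks look in the newest picture that a camera, given by its name, has taken for a name from the list of things; names that differ only in an ending like _2 or _b are one class to them, and where a whole thing is asked for, a point or a joint stands for the part that bears it (a point fixed in the world has none). Each returns a list of dicts, best first, with "conf" (0 to 1); they miss things now and then, are a little off and sometimes report something else, mostly with a low value. They report only what shows in the picture. A call takes as long as a camera call. They do not tell look-alikes from the thing itself.
- recognise(camera, name): "xy" ([column, row] in pixels, amid what is visible of it).
- outline_of(camera, name): "mask" (400x640 bool, what is visible of it) and "xy" ([column, row] in pixels, amid what is visible of it).
- place_of(camera, name): "xy" ([column, row] in pixels: a listed point, or the origin of a listed thing).
The state is a dict: "t": time; "q": joint angles; "joint_vel": joint speeds; "joint_torque": joint torques, N m; "eef_pos": TCP position; "tool_rot": TCP orientation; "contact_force": force on the tool from outside, world axes, zero at the start; "torque": the same for the moment, N m; "gripper_width": opening from 0.0 (shut) to 1.0 (fully open).
Only numpy, scipy, OpenCV 4.12 (cv2) and the standard library are available. Lean on these libraries where they do the work, as an engineer would, in place of code of your own. Each camera call takes 0.05 s, during which the arm holds its last target.

TASK

Lock the lane's pop-up stop down, slide the first carton along the deck and out against the end plate without lifting it, then unlock the stop so that it stands up again behind that carton. The stop has a push-push latch worked by the orange pad, and the latch is worn: it does not catch at every full press, so check that the stop has really stayed down before you slide. Leave the second carton waiting where it stands.

Things in the scene. Friction and masses are not known exactly. Their poses are not given: they have to be found in the camera images.
- lane: Low aluminium slide lane fixed to the table. Origin on the table under the middle of the stop slot; y runs along the lane: cartons wait on the +y side and leave towards -y. Deck 100 mm wide, 30 mm high, y -200 to +300 mm. Blue rails stand 12 mm over the deck, 72 mm apart inside. Grey pad housing on the -x side: x -145 to -50, y +-35, 34 mm high.
- gate (a point): Point fixed on the lane in the middle of the stop slot (24 mm wide), at deck height: lane x 0, y 0, z 30 mm; axes as the lane.
- pad (a point): Middle of the top of the orange push pad (56 mm along lane x, 46 along y) at lane x -105, y 0; one piece with the yellow stop bar (68 mm across the lane, 16 along it). Pad top above the table: 82 mm raised, 56 locked down, 39 pressed to the bottom. Bar top: 22 mm above the deck raised, 4 mm below it locked down.
- stop_bar (a joint): Stop pressed down, m: 0 raised, 0.026 locked, 0.043 bottom. Spring: 3 N at the top, 9 N near the bottom, then firm; push to about 15 N. Each press to the bottom and let go is one step of the worn push-push latch: from raised, the first, second or third stays down, the others spring right up, with no outward sign which. From locked, the next always rises. Short presses change nothing.
- carton_a: First carton, next to the stop on the +y side: closed cardboard box, 58 mm across the lane (its x), 100 mm along it (its y), 60 mm tall, 0.2 to 0.45 kg, loose on the deck. Origin: centre of its underside. Against the end plate its centre is at lane y -142 mm.
- carton_b: Second carton, same size, waiting further back on the +y side, its centre 220 to 235 mm from the stop. To be left alone.
- outlet (a point): Point fixed on the lane at the foot of the inner face of the blue end plate that closes its -y end: lane x 0, y -192, z 30 mm. The plate stands 25 mm above the deck.
There are look-alikes about, which are no part of the job. What is shaped like the carton_a but pink or turquoise is not meant.

How it is judged:
On the way, in this order (a step that is already met when the one before it is completed fails the run):
1. the stop has been pressed and stays locked down by itself, nothing touching it, the first carton still waiting on the +y side (value of joint stop_bar between 0.023 and 0.029 m and contact force between stop_bar and the fingers below 0.3 N and contact force between stop_bar and the arm below 0.3 N and y of carton_a in the frame of lane above 0.055 m), for 0.3 s.
2. the first carton has slid over the locked stop and stands wholly beyond it (value of joint stop_bar above 0.023 m and y of carton_a in the frame of lane below -0.065 m), for 0.2 s.
At the end, for the whole second after the job is handed in: The stop is fully raised (within 4 mm); the first carton stands flat on the deck, between the rails, its leading face within 15 mm of the end plate, released and at rest; the second carton is within 20 mm of where it was (value of joint stop_bar below 0.004 m and y of carton_a in the frame of lane between -0.15 and -0.127 m and x of carton_a in the frame of lane between -0.02 and 0.02 m and z of carton_a in the frame of lane below 0.034 m and angle between carton_a's own z axis and vertical below 0.1 rad and linear speed of carton_a below 0.02 m/s and distance of carton_b from where it was at the start of the episode below 0.02 m); the robot touches nothing.
It fails at once if the first carton is lifted more than 12 mm off the deck (z of carton_a in the frame of lane above 0.042 m).
It fails at once if the second carton is moved more than 20 mm (distance of carton_b from where it was at the start of the episode above 0.02 m).
It also fails if it takes over 67 s, if anything falls off the work surface, if the arm or the gripper's body presses on something with over 40 N, if the wrist force passes 120 N, or if a joint passes its speed limit or range.

## Working session

There is one attempt and no reset: what is moved stays moved. The work goes in short steps, Python scripts to look and compute and a tool call to move; the robot and the scene stay as the last step left them, time stands still between calls to the robot, and variables do not carry over. Pictures are saved under pics/ and viewed, and the job is handed in when it is done.

Besides the shell and the picture viewer there is one more tool, called by a JSON object that holds its "api" and its "payload". move_arm: Moves the arm, as the interface text tells. Its arguments: {"type":"object","properties":{"steps":{"type":"array"},"newtons":{"type":"number"}},"required":["steps"]}

```bash
mkdir -p pics; ls; python3 - <<'E'
from station import *
import cv2
for c in ("side","top"):
    im=read_camera(c); cv2.imwrite(f"pics/{c}0.png",im)
    k=calibration(c); print(c,{a:__import__('numpy').round(b,4).tolist() for a,b in k.items()})
    for n in ("carton_a","pad","gate","outlet","lane"):
        print(n,[(round(d["conf"],2),[round(v) for v in d["xy"]]) for d in place_of(c,n)])
o=get_obs(); print(o["t"],o["eef_pos"],o["tool_rot"],o["contact_force"],o["gripper_width"])
E
```

```text
pics
side {'camera_matrix': [[369.5219, 0.0, 321.5415], [0.0, 369.5219, 201.5717], [0.0, 0.0, 1.0]], 'k1': -0.0426, 'rvec': [1.9887, -0.7899, 0.4264], 'tvec': [-0.3667, 0.2441, 0.6304]}
carton_a [(0.92, [318, 165]), (0.9, [306, 303]), (0.87, [256, 179]), (0.86, [312, 184]), (0.73, [349, 203])]
pad [(0.76, [340, 215])]
gate [(0.61, [376, 214])]
outlet [(0.88, [438, 247])]
lane [(0.84, [369, 224])]
top {'camera_matrix': [[509.0489, 0.0, 315.8886], [0.0, 509.0489, 196.3028], [0.0, 0.0, 1.0]], 'k1': 0.0376, 'rvec': [2.1304, -2.1034, 0.1681], 'tvec': [0.0039, 0.5396, 1.3168]}
carton_a [(0.9, [266, 173]), (0.85, [199, 201]), (0.72, [379, 288]), (0.63, [229, 132]), (0.61, [441, 139]), (0.57, [319, 176])]
pad [(0.86, [346, 214])]
gate [(0.87, [351, 180]), (0.3, [264, 173])]
outlet [(0.73, [418, 179])]
lane [(0.58, [347, 180])]
0.6 [0.16750906 0.6539055  0.23132408] [-2.46383057e-05  7.90004211e-01  6.13101416e-01  9.36852541e-06] [-0.27115643 -0.07111578 -0.30294981] 1.0024122736570875
```

View pics/side0.png

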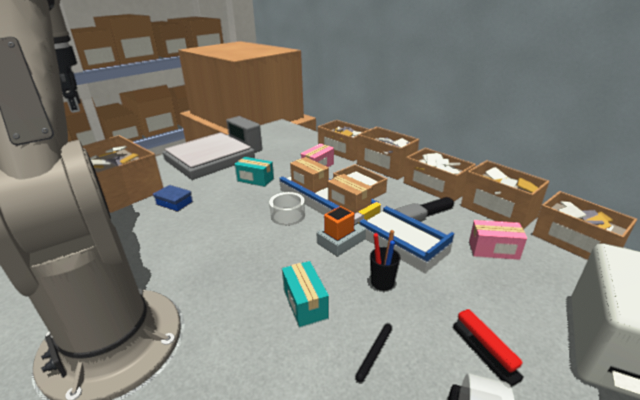

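View pics/top0.png

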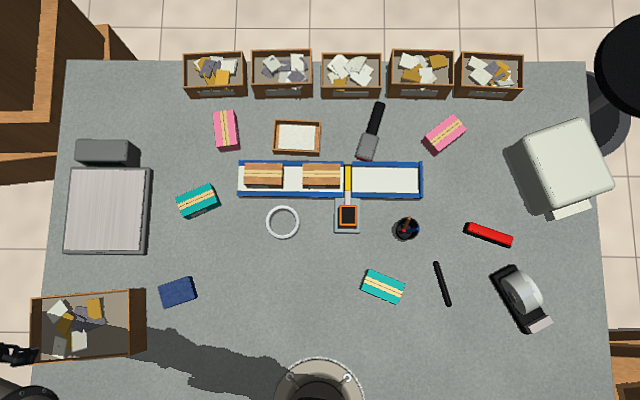

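```bash
cat > h.py <<'E'
import numpy as np, cv2
from station import *
def cam(c):
    k=calibration(c); R=cv2.Rodrigues(np.array(k["rvec"],float))[0]
    return np.array(k["camera_matrix"]),k["k1"],R,np.array(k["tvec"],float).ravel()
def proj(c,P):
    k=calibration(c); D=np.array([k["k1"],0,0,0,0.])
    return cv2.projectPoints(np.atleast_2d(np.array(P,float)),np.array(k["rvec"],float),np.array(k["tvec"],float),np.array(k["camera_matrix"]),D)[0].reshape(-1,2)
def ray(c,uv):
    K,k1,R,t=cam(c)
    p=cv2.undistortPoints(np.array([[uv]],float),K,np.array([k1,0,0,0,0.]))[0,0]
    return -R.T@t, R.T@np.array([p[0],p[1],1])
def atz(c,uv,z):
    o,d=ray(c,uv); return o+d*(z-o[2])/d[2]
E
python3 - <<'E'
from h import *
for n,c,uv,z in [("gate","top",(351,180),.03),("outlet","top",(418,179),.03),("lane","top",(347,180),0),("pad","top",(346,214),.082),("gate","side",(376,214),.03),("outlet","side",(438,247),.03),("lane","side",(369,224),0),("pad","side",(340,215),.082),("ctop","top",(319,176),.03),("c2","top",(266,173),.03),("cs","side",(349,203),.03),("cs","side",(312,184),.03),("cs","side",(318,165),.03),("cs","side",(256,179),.03)]:
    print(n,c,atz(c,uv,z).round(4))
E
```

```text
gate top [ 0.5893 -0.0841  0.03  ]
outlet top [ 0.5938 -0.2661  0.03  ]
lane top [ 0.5956 -0.0743  0.    ]
pad top [ 0.4876 -0.0689  0.082 ]
gate side [ 0.6071 -0.083   0.03  ]
outlet side [ 0.6017 -0.2617  0.03  ]
lane side [ 0.5959 -0.072   0.    ]
pad side [ 0.483  -0.0802  0.082 ]
ctop top [0.5996 0.0035 0.03  ]
c2 top [0.6065 0.1493 0.03  ]
cs side [ 5.976e-01 -2.000e-04  3.000e-02]
cs side [0.5982 0.1454 0.03  ]
cs side [0.6954 0.2268 0.03  ]
cs side [0.5013 0.2845 0.03  ]
```

The picture shows the lane at mid-picture in both views. In top it spans columns 237-423 and rows 160-200, with the orange pad at (347,214). There are two brown cartons on the lane, at about (322,175) next to the stop and (264,175) further back. The pink ones, at (227,130) and (444,133), and the turquoise ones, at (197,201) and (383,287), are look-alikes. So carton_a is the brown one at top (322,175). I'll fit the lane and confirm it in a crop.

```bash
cat >> h.py <<'E'
def L2W(p,pose):
    x,y,a=pose; p=np.atleast_2d(p).astype(float); c,s=np.cos(a),np.sin(a)
    return np.c_[x+c*p[:,0]-s*p[:,1], y+s*p[:,0]+c*p[:,1], p[:,2]]
E
python3 - <<'E'
from h import *
from scipy.optimize import least_squares
pts=[("top",(351,180),(0,0,.03)),("top",(418,179),(0,-.192,.03)),("top",(347,180),(0,0,0)),("top",(346,214),(-.105,0,.082)),
("side",(376,214),(0,0,.03)),("side",(438,247),(0,-.192,.03)),("side",(369,224),(0,0,0)),("side",(340,215),(-.105,0,.082))]
f=lambda p:np.concatenate([proj(c,L2W([l],p))[0]-uv for c,uv,l in pts])
r=least_squares(f,[.594,-.076,0],loss="soft_l1"); print(r.x.round(4)); print(f(r.x).reshape(-1,2).round(1).tolist())
pose=r.x
for c,(u0,u1,v0,v1) in {"top":(220,440,130,260),"side":(260,480,140,290)}.items():
    im=cv2.imread(f"pics/{c}0.png"); s=3.5
    big=cv2.resize(im[v0:v1,u0:u1],None,fx=s,fy=s,interpolation=cv2.INTER_CUBIC)
    def line(P,col):
        q=((proj(c,L2W(P,pose))-[u0,v0]+.5)*s).astype(int)
        cv2.polylines(big,[q.reshape(-1,1,2)],True,col,1)
    line([(-.05,-.2,.03),(.05,-.2,.03),(.05,.3,.03),(-.05,.3,.03)],(0,255,0))
    line([(-.036,-.192,.042),(.036,-.192,.042),(.036,.3,.042),(-.036,.3,.042)],(255,0,255))
    line([(-.133,-.023,.082),(-.077,-.023,.082),(-.077,.023,.082),(-.133,.023,.082)],(255,255,0))
    line([(-.145,-.035,.034),(-.05,-.035,.034),(-.05,.035,.034),(-.145,.035,.034)],(0,0,255))
    cv2.imwrite(f"pics/{c}_fit.png",big)
E
```

```text
[ 0.594  -0.0743  0.0019]
[[-3.6, -1.8], [0.1, -0.2], [-0.0, 0.6], [2.1, -0.5], [-6.2, 0.6], [-0.0, 2.4], [0.2, 0.7], [0.1, -2.0]]
```

View pics/top_fit.png

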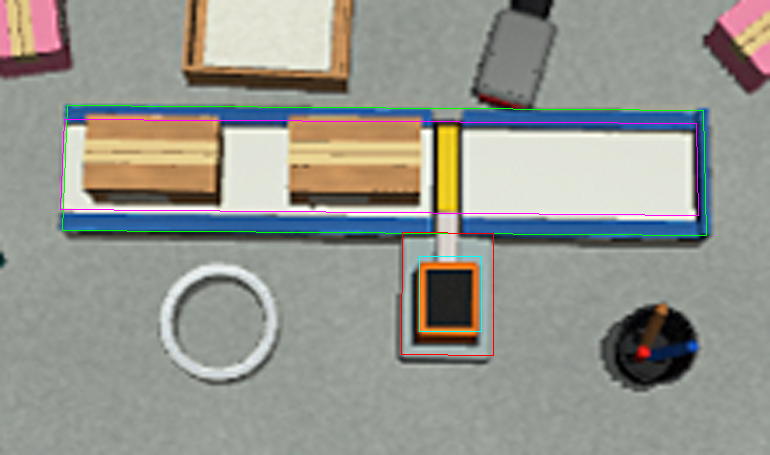

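View pics/side_fit.png

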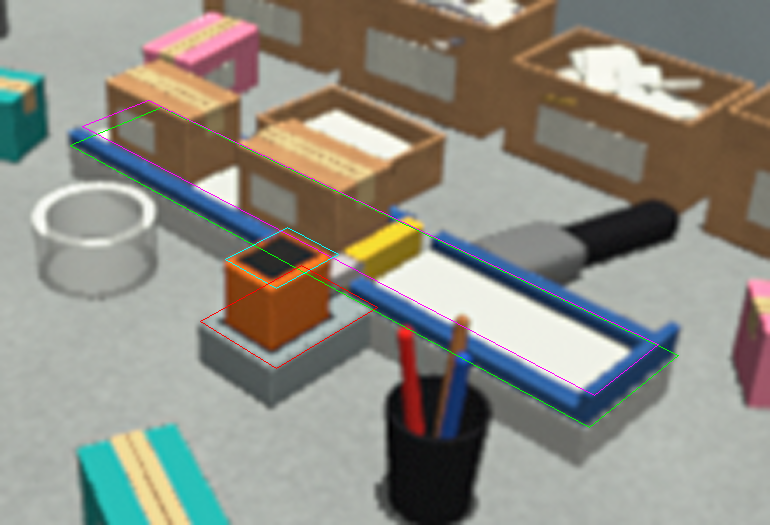

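The overlays fit to within about a pixel or two. carton_a is the plain brown box beside the yellow bar, at crop (355,155); carton_b is at crop (152,155). Next I'll refine the fit with the outline corners.

```bash
python3 - <<'E'
from h import *
from scipy.optimize import least_squares
cr=lambda u,v:(u/3.5+220-.5,v/3.5+130-.5)
sd=lambda u,v:(u/3.5+260-.5,v/3.5+140-.5)
pts=[("top",cr(67,105),(.05,.3,.042)),("top",cr(63,232),(-.05,.3,.042)),("top",cr(708,109),(.05,-.2,.055)),("top",cr(706,237),(-.05,-.2,.055)),
("top",cr(449,300),(-.105,0,.082)),("top",cr(448,166),(0,0,.052)),
("side",sd(71,131),(-.05,.3,.042)),("side",sd(588,402),(-.05,-.2,.055)),("side",sd(679,327),(.05,-.2,.055)),("side",sd(282,259),(-.105,0,.082))]
f=lambda p:np.concatenate([proj(c,L2W([l],p))[0]-uv for c,uv,l in pts])
r=least_squares(f,[.594,-.076,0],loss="soft_l1"); print(r.x.round(4)); print(f(r.x).reshape(-1,2).round(1).tolist())
p=r.x
for n,u in (("a",(355,154.5)),("b",(152,154.5))):
    w=atz("top",cr(*u),.09); d=w[:2]-p[:2]; print(n,w.round(4),d.round(4))
print(L2W([(-.105,0,.082),(0,.12,.03)],p))
E
```

```text
[ 0.5901 -0.0741 -0.0062]
[[-0.6, -0.4], [-1.2, -0.8], [0.6, 0.0], [1.8, 0.1], [-0.0, -0.2], [0.2, 1.0], [-1.0, 0.4], [0.4, -1.1], [0.7, 0.1], [-1.6, -0.0]]
a [ 0.5925 -0.0025  0.09  ] [0.0024 0.0716]
b [0.591  0.1498 0.09  ] [0.0009 0.2239]
[[ 0.48510446 -0.07347183  0.082     ]
 [ 0.59084129  0.04587942  0.03      ]]
```

{"api": "move_arm", "payload": {"steps": [{"fingers": 0, "translation": [40, -40, 0], "turn": -0.1}, {"fingers": 0, "translation": [40, -40, 0], "turn": -0.1}, {"fingers": 0, "translation": [40, -40, 0], "turn": -0.1}, {"fingers": 0, "translation": [40, -40, 0], "turn": -0.1}, {"fingers": 0, "translation": [40, -40, 0], "turn": -0.1}, {"fingers": 0, "translation": [13, -58, 0], "turn": -0.1}, {"fingers": 0, "translation": [13, -58, 0], "turn": -0.1}, {"fingers": 0, "translation": [13, -58, 0], "turn": -0.1}, {"fingers": 0, "translation": [13, -58, 0], "turn": -0.1}, {"fingers": 0, "translation": [13, -58, 0], "turn": -0.1}]}}

```text
t: 1.85
eef_pos: [0.4328, 0.1621, 0.2317]
tool_rot: [-0.0, 0.987, 0.158, 0.001]
contact_force: [0.4, -0.0, 0.9]
gripper_width: -0.001
```

{"api": "move_arm", "payload": {"steps": [{"fingers": 0, "translation": [13, -59, -10], "turn": -0.1}, {"fingers": 0, "translation": [13, -59, -20], "turn": -0.1}, {"fingers": 0, "translation": [13, -59, -30], "turn": -0.1}, {"fingers": 0, "translation": [13, -59, -30], "turn": -0.02}, {"fingers": 0, "translation": [0, 0, -25], "turn": 0}, {"fingers": 0, "translation": [0, 0, 0], "turn": 0}]}}

```text
t: 2.6
eef_pos: [0.4811, -0.0629, 0.1199]
tool_rot: [0.0, 1.0, -0.001, -0.002]
contact_force: [0.2, 1.2, -0.0]
gripper_width: 0.001
```

```bash
python3 - <<'E'
from h import *
o=get_obs(); print(o["t"],o["eef_pos"],o["q"].round(2) if hasattr(o["q"],"round") else o["q"],o["contact_force"])
im=read_camera("side"); cv2.imwrite("pics/s1.png",cv2.resize(im[110:300,220:480],None,fx=3,fy=3,interpolation=cv2.INTER_CUBIC))
E
```

```text
2.6 [ 0.48110478 -0.06286968  0.11988598] [-0.47  0.36  0.57  2.13 -0.29  0.73  0.29] [ 0.1632051   1.16517021 -0.04924003]
```

View pics/s1.png

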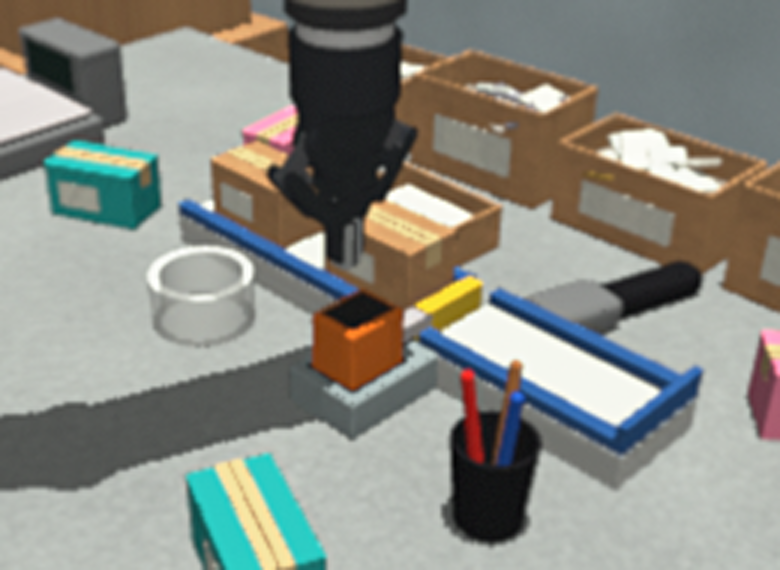

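The picture shows the closed fingers, tip at (345,262), above and slightly +y of the pad at (358,308); the yellow bar is up at (450,300). I'll centre over the pad and press.

{"api": "move_arm", "payload": {"steps": [{"fingers": 0, "translation": [4, -10, -20], "turn": 0}, {"fingers": 0, "translation": [0, 0, 0], "turn": 0}, {"fingers": 0, "translation": [0, 0, 0], "turn": 0}]}}

```text
t: 3.02
eef_pos: [0.4869, -0.0716, 0.1022]
tool_rot: [-0.0, 1.0, 0.001, 0.001]
contact_force: [0.3, 0.4, 0.1]
gripper_width: 0.006
```

{"api": "move_arm", "payload": {"steps": [{"fingers": 0, "translation": [0, 0, -15], "turn": 0}, {"fingers": 0, "translation": [0, 0, -15], "turn": 0}, {"fingers": 0, "translation": [0, 0, -12], "turn": 0}, {"fingers": 0, "translation": [0, 0, -10], "turn": 0}, {"fingers": 0, "translation": [0, 0, -6], "turn": 0}, {"fingers": 0, "translation": [0, 0, -2], "turn": 0}, {"fingers": 0, "translation": [0, 0, 0], "turn": 0}]}}

```text
t: 3.9
eef_pos: [0.4873, -0.0717, 0.0408]
tool_rot: [-0.0, 1.0, 0.0, 0.001]
contact_force: [0.7, 1.8, 9.3]
gripper_width: 0.001
```

{"api": "move_arm", "payload": {"steps": [{"fingers": 0, "translation": [0, 0, -2], "turn": 0}, {"fingers": 0, "translation": [0, 0, 0], "turn": 0}]}}

```text
t: 4.15
eef_pos: [0.4873, -0.0717, 0.0389]
tool_rot: [-0.0, 1.0, 0.0, 0.001]
contact_force: [0.4, 3.2, 9.5]
gripper_width: -0.004
```

{"api": "move_arm", "payload": {"steps": [{"fingers": 0, "translation": [0, 0, -2], "turn": 0}, {"fingers": 0, "translation": [0, 0, 0], "turn": 0}]}}

```text
t: 4.4
eef_pos: [0.4873, -0.0717, 0.0372]
tool_rot: [-0.001, 1.0, 0.0, 0.001]
contact_force: [-1.1, 3.7, 12.3]
gripper_width: -0.001
```

{"api": "move_arm", "payload": {"steps": [{"fingers": 0, "translation": [0, 0, -1], "turn": 0}, {"fingers": 0, "translation": [0, 0, 0], "turn": 0}]}}

```text
t: 4.65
eef_pos: [0.4874, -0.0717, 0.0365]
tool_rot: [-0.001, 1.0, 0.0, 0.001]
contact_force: [-0.3, 3.0, 14.4]
gripper_width: 0.002
```

{"api": "move_arm", "payload": {"steps": [{"fingers": 0, "translation": [0, 0, -0.5], "turn": 0}, {"fingers": 0, "translation": [0, 0, 15], "turn": 0}, {"fingers": 0, "translation": [0, 0, 20], "turn": 0}, {"fingers": 0, "translation": [0, 0, 30], "turn": 0}, {"fingers": 0, "translation": [0, 0, 10], "turn": 0}, {"fingers": 0, "translation": [0, 0, 0], "turn": 0}]}}

```text
t: 5.4
eef_pos: [0.4863, -0.0722, 0.1102]
tool_rot: [-0.0, 1.0, 0.0, 0.0]
contact_force: [-0.3, 0.5, -0.1]
gripper_width: 0.002
```

```bash
cat > look.py <<'E'
import sys
from h import *
o=get_obs(); print(o["t"],np.round(o["eef_pos"],4),np.round(o["contact_force"],1))
im=read_camera("side"); cv2.imwrite(f"pics/{sys.argv[1]}.png",cv2.resize(im[110:300,220:480],None,fx=3,fy=3,interpolation=cv2.INTER_CUBIC))
E
python3 look.py s2
```

```text
5.4 [ 0.4863 -0.0722  0.1102] [-0.3  0.5 -0.1]
```

View pics/s2.png

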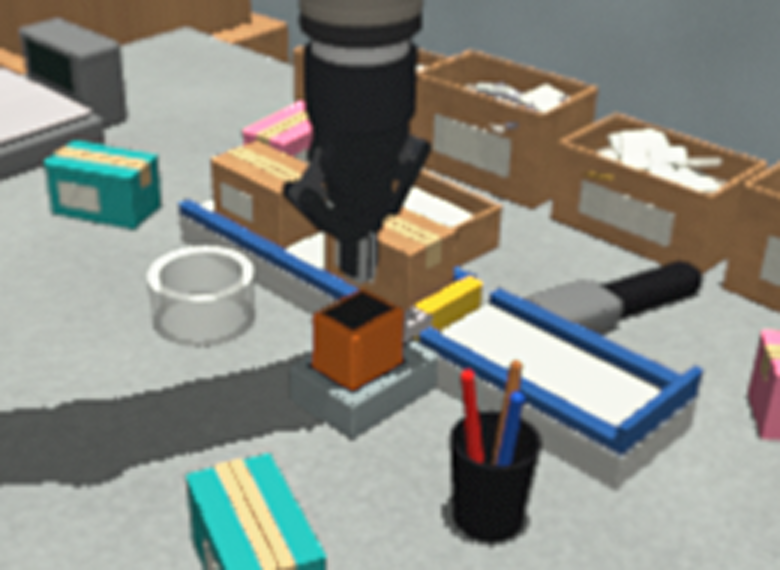

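The bar is back up (yellow bar at (450,300), pad top at (358,308) as before), so this press did not catch. I'll press again.

{"api": "move_arm", "payload": {"steps": [{"fingers": 0, "translation": [0, 0, -20], "turn": 0}, {"fingers": 0, "translation": [0, 0, -20], "turn": 0}, {"fingers": 0, "translation": [0, 0, -20], "turn": 0}, {"fingers": 0, "translation": [0, 0, -10], "turn": 0}, {"fingers": 0, "translation": [0, 0, -4], "turn": 0}, {"fingers": 0, "translation": [0, 0, -1], "turn": 0}, {"fingers": 0, "translation": [0, 0, 0], "turn": 0}]}}

```text
t: 6.32
eef_pos: [0.4862, -0.0722, 0.0357]
tool_rot: [-0.001, 1.0, -0.0, -0.0]
contact_force: [-3.4, 2.1, 20.5]
gripper_width: -0.004
```

{"api": "move_arm", "payload": {"steps": [{"fingers": 0, "translation": [0, 0, 15], "turn": 0}, {"fingers": 0, "translation": [0, 0, 20], "turn": 0}, {"fingers": 0, "translation": [0, 0, 30], "turn": 0}, {"fingers": 0, "translation": [0, 0, 10], "turn": 0}, {"fingers": 0, "translation": [0, 0, 0], "turn": 0}]}}

```text
t: 6.95
eef_pos: [0.4863, -0.0722, 0.1101]
tool_rot: [-0.0, 1.0, 0.0, -0.0]
contact_force: [0.0, 0.3, 1.0]
gripper_width: 0.002
```

```bash
python3 look.py s3
```

```text
6.95 [ 0.4863 -0.0722  0.1101] [0.  0.3 1. ]
```

View pics/s3.png

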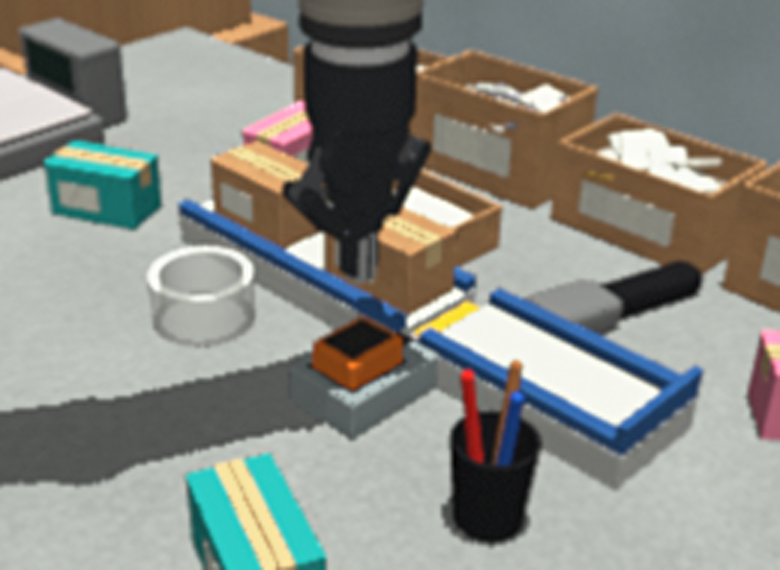

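The stop is down now: pad low at (358,340), and the yellow bar lies below the deck at (447,320) with the fingers clear. Carton A still stands at +y. Next I go to the gap behind carton A.

{"api": "move_arm", "payload": {"steps": [{"fingers": 20, "translation": [0, 0, 30], "turn": 0}, {"fingers": 20, "translation": [0, 0, 40], "turn": 0}, {"fingers": 20, "translation": [26, 36, 0], "turn": 0}, {"fingers": 20, "translation": [26, 37, 0], "turn": 0}, {"fingers": 20, "translation": [26, 37, 0], "turn": 0}, {"fingers": 20, "translation": [27, 36, 0], "turn": 0}, {"fingers": 20, "translation": [0, 0, -30], "turn": 0}, {"fingers": 20, "translation": [0, 0, -20], "turn": 0}, {"fingers": 20, "translation": [0, 0, 0], "turn": 0}]}}

```text
t: 8.12
eef_pos: [0.5894, 0.0726, 0.1281]
tool_rot: [0.001, 1.0, -0.001, -0.002]
contact_force: [0.4, -0.4, -0.3]
gripper_width: 0.234
```

```bash
python3 look.py s4; python3 - <<'E'
from h import *
im=read_camera("top"); cv2.imwrite("pics/t4.png",cv2.resize(im[130:260,220:440],None,fx=3.5,fy=3.5,interpolation=cv2.INTER_CUBIC))
E
```

```text
8.125 [0.5894 0.0726 0.1281] [ 0.4 -0.4 -0.3]
```

View pics/s4.png

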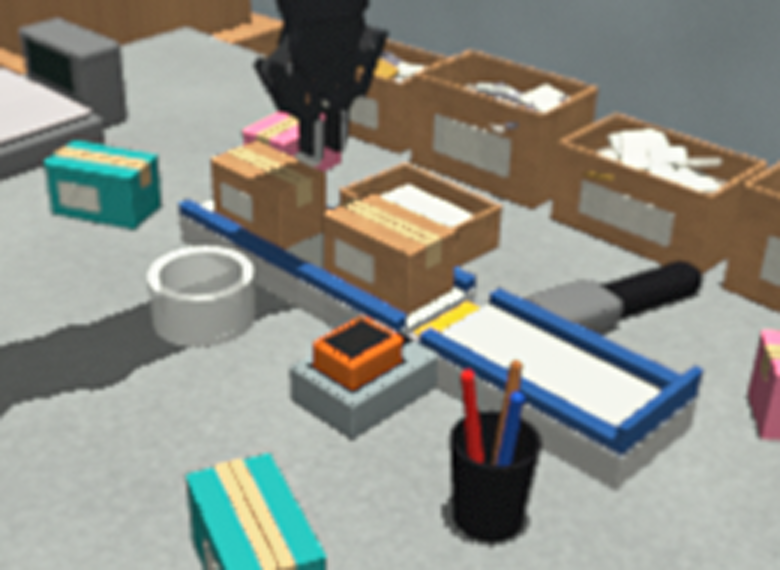

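View pics/t4.png

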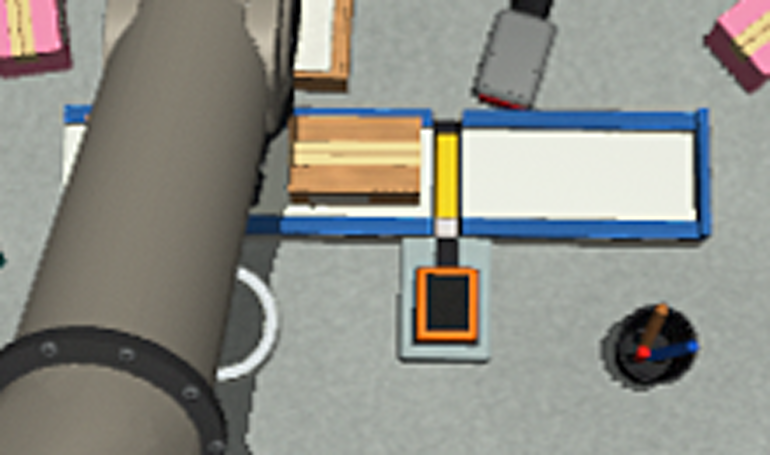

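The fingers hover over the gap, with the tips at (312,158)-(335,150) in the side crop. The stop is still down and both cartons are in place. I'll check the gap edges from the side view.

```bash
python3 - <<'E'
from h import *
sd=lambda u,v:(u/3-.5+220,v/3-.5+110)
for n,u in (("a back near",(326,208)),("a front near",(396,248)),("a front far",(458,229)),("b front near",(275,186)),("b back near",(211,153)),("b front far",(325,170))):
    print(n,atz("side",sd(*u),.09).round(4))
cr=lambda u,v:(u/3.5+220-.5,v/3.5+130-.5)
for n,u in (("a back",(290,155)),("a front",(420.5,155)),("b front",(220,155)),("b back",(84,155))): print(n,atz("top",cr(*u),.09).round(4))
E
```

```text
a back near [0.5734 0.0522 0.09  ]
a front near [ 0.5654 -0.0373  0.09  ]
a front far [ 0.625  -0.0512  0.09  ]
b front near [0.5704 0.1148 0.09  ]
b back near [0.5739 0.2104 0.09  ]
b front far [0.6248 0.1073 0.09  ]
a back [0.5917 0.0462 0.09  ]
a front [ 0.5926 -0.0516  0.09  ]
b front [0.5911 0.0987 0.09  ]
b back [0.5901 0.2009 0.09  ]
```

{"api": "move_arm", "payload": {"steps": [{"fingers": 20, "translation": [0, 1, -15], "turn": 0}, {"fingers": 20, "translation": [0, 0, -15], "turn": 0}, {"fingers": 20, "translation": [0, 0, -15], "turn": 0}, {"fingers": 20, "translation": [0, 0, -15], "turn": 0}, {"fingers": 20, "translation": [0, 0, -12], "turn": 0}, {"fingers": 20, "translation": [0, 0, 0], "turn": 0}]}}

```text
t: 8.98
eef_pos: [0.5906, 0.0745, 0.0574]
tool_rot: [0.0, 1.0, -0.0, -0.001]
contact_force: [-1.0, 0.8, 0.6]
gripper_width: 0.237
```

```bash
python3 look.py s5
```

```text
8.975 [0.5906 0.0745 0.0574] [-1.   0.8  0.6]
```

View pics/s5.png

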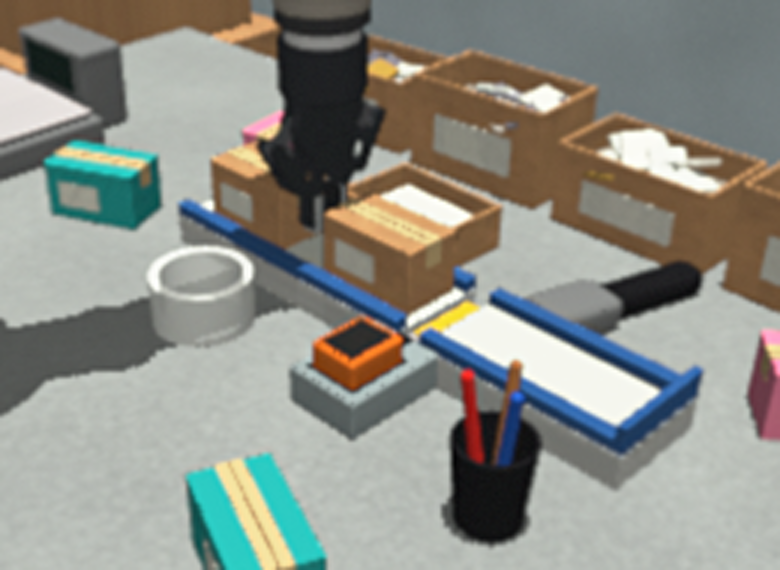

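The fingers stand in the gap, tips at (315,215), touching neither carton. Now I slide.

{"api": "move_arm", "payload": {"steps": [{"fingers": 20, "translation": [0, -6, 0], "turn": 0}, {"fingers": 20, "translation": [0, -6, 0], "turn": 0}, {"fingers": 20, "translation": [0, -6, 0], "turn": 0}, {"fingers": 20, "translation": [0, -10, 0], "turn": 0}, {"fingers": 20, "translation": [0, -10, 0], "turn": 0}, {"fingers": 20, "translation": [0, -10, 0], "turn": 0}, {"fingers": 20, "translation": [0, -10, 0], "turn": 0}]}}

```text
t: 9.9
eef_pos: [0.5913, 0.0158, 0.0586]
tool_rot: [-0.0, 1.0, -0.0, -0.0]
contact_force: [0.6, 2.4, 1.0]
gripper_width: 0.233
```

```bash
python3 look.py s6
```

```text
9.9 [0.5913 0.0158 0.0586] [0.6 2.4 1. ]
```

View pics/s6.png

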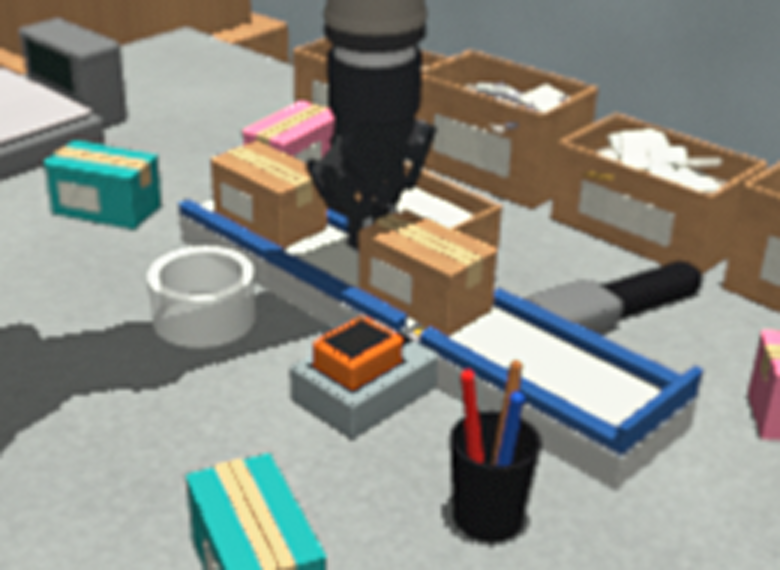

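Carton A is sliding flat over the stop: its top now spans (360-497, 205-275), and the force is about 2 N. I'll keep pushing.

{"api": "move_arm", "payload": {"steps": [{"fingers": 20, "translation": [0, -10, 0], "turn": 0}, {"fingers": 20, "translation": [0, -10, 0], "turn": 0}, {"fingers": 20, "translation": [0, -10, 0], "turn": 0}, {"fingers": 20, "translation": [0, -10, 0], "turn": 0}, {"fingers": 20, "translation": [0, -10, 0], "turn": 0}, {"fingers": 20, "translation": [0, -10, 0], "turn": 0}, {"fingers": 20, "translation": [0, -10, 0], "turn": 0}, {"fingers": 20, "translation": [0, -10, 0], "turn": 0}, {"fingers": 20, "translation": [0, -10, 0], "turn": 0}, {"fingers": 20, "translation": [0, -10, 0], "turn": 0}]}}

```text
t: 11.2
eef_pos: [0.5914, -0.084, 0.0586]
tool_rot: [-0.0, 1.0, 0.0, 0.0]
contact_force: [-0.3, 0.6, -0.1]
gripper_width: 0.236
```

{"api": "move_arm", "payload": {"steps": [{"fingers": 20, "translation": [0, -10, 0], "turn": 0}, {"fingers": 20, "translation": [0, -10, 0], "turn": 0}, {"fingers": 20, "translation": [0, -10, 0], "turn": 0}, {"fingers": 20, "translation": [0, -10, 0], "turn": 0}, {"fingers": 20, "translation": [0, 0, 0], "turn": 0}]}}

```text
t: 11.82
eef_pos: [0.5913, -0.1249, 0.0587]
tool_rot: [0.0, 1.0, -0.001, 0.0]
contact_force: [-0.2, 1.2, 0.5]
gripper_width: 0.237
```

```bash
python3 look.py s7
```

```text
11.825 [ 0.5913 -0.1249  0.0587] [-0.2  1.2  0.5]
```

View pics/s7.png

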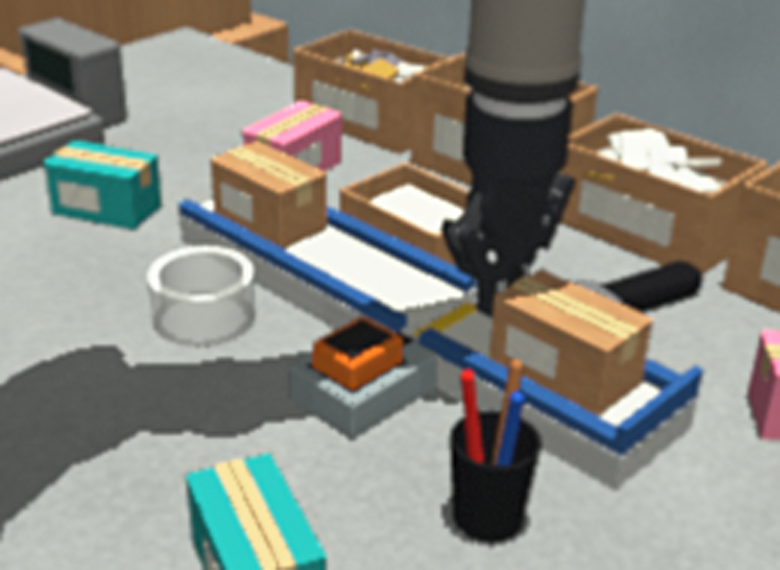

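The carton is past the locked stop, flat and in line, with a small strip of deck left before the end plate at (630,400). I'll push the rest in small steps while watching the force.

{"api": "move_arm", "payload": {"steps": [{"fingers": 20, "translation": [0, -5, 0], "turn": 0}, {"fingers": 20, "translation": [0, -5, 0], "turn": 0}, {"fingers": 20, "translation": [0, -5, 0], "turn": 0}, {"fingers": 20, "translation": [0, -5, 0], "turn": 0}, {"fingers": 20, "translation": [0, 0, 0], "turn": 0}]}}

```text
t: 12.5
eef_pos: [0.5913, -0.1443, 0.0586]
tool_rot: [0.0, 1.0, -0.0, 0.0]
contact_force: [0.3, 0.6, 0.4]
gripper_width: 0.237
```

```bash
python3 look.py s8
```

```text
12.5 [ 0.5913 -0.1443  0.0586] [0.3 0.6 0.4]
```

View pics/s8.png

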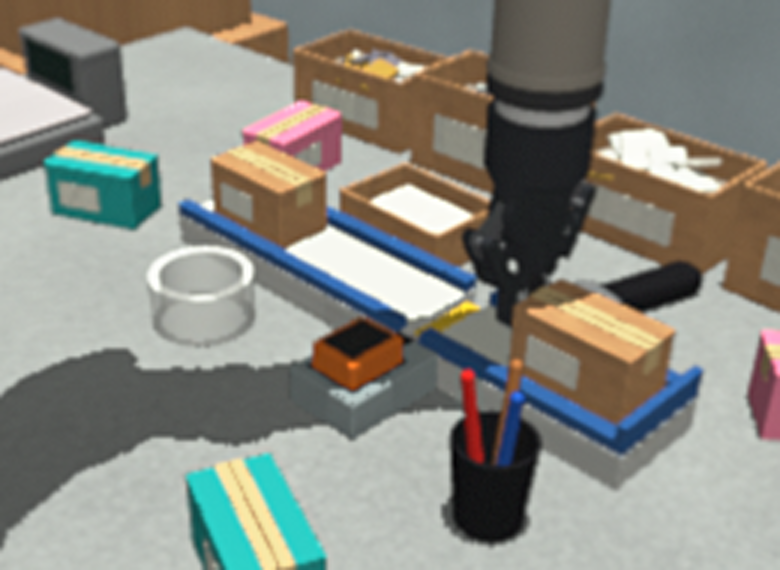

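{"api": "move_arm", "payload": {"steps": [{"fingers": 20, "translation": [0, -3, 0], "turn": 0}, {"fingers": 20, "translation": [0, -3, 0], "turn": 0}, {"fingers": 20, "translation": [0, 0, 0], "turn": 0}]}}

```text
t: 12.92
eef_pos: [0.5914, -0.1498, 0.0586]
tool_rot: [0.0, 1.0, -0.0, 0.0]
contact_force: [-0.8, 0.1, 1.0]
gripper_width: 0.228
```

{"api": "move_arm", "payload": {"steps": [{"fingers": 20, "translation": [0, -3, 0], "turn": 0}, {"fingers": 20, "translation": [0, 0, 0], "turn": 0}]}}

```text
t: 13.18
eef_pos: [0.5914, -0.1528, 0.0586]
tool_rot: [0.0, 1.0, -0.0, 0.0]
contact_force: [0.4, 0.1, 0.7]
gripper_width: 0.232
```

{"api": "move_arm", "payload": {"steps": [{"fingers": 20, "translation": [0, -2, 0], "turn": 0}, {"fingers": 20, "translation": [0, -2, 0], "turn": 0}, {"fingers": 20, "translation": [0, 0, 0], "turn": 0}]}}

```text
t: 13.55
eef_pos: [0.5917, -0.154, 0.0586]
tool_rot: [-0.002, 1.0, 0.001, -0.0]
contact_force: [-0.7, 7.0, 2.9]
gripper_width: 0.235
```

```bash
python3 look.py s9
```

```text
13.55 [ 0.5917 -0.154   0.0586] [-0.7  7.   2.9]
```

View pics/s9.png

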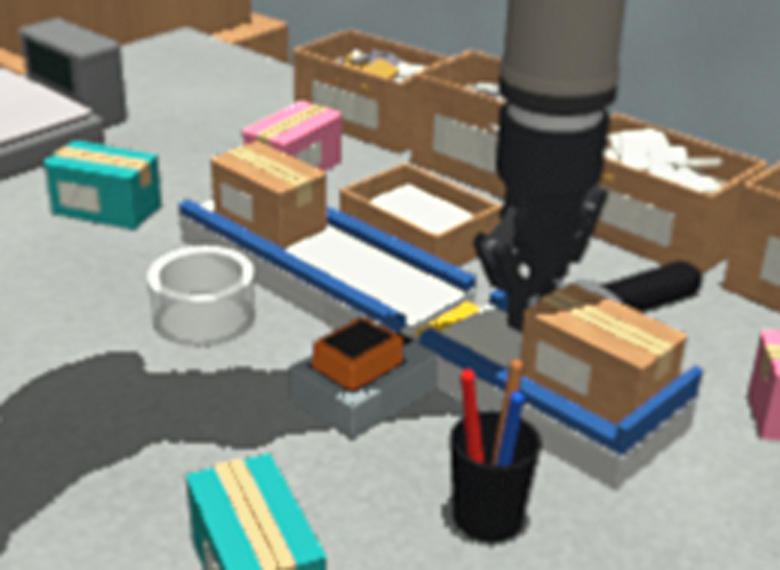

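The carton now bears on the end plate: the force has stepped up to 7 N, and the front face meets the blue plate at (640,400). I'll back off, lift, and return to the pad.

{"api": "move_arm", "payload": {"steps": [{"fingers": 20, "translation": [0, 8, 0], "turn": 0}, {"fingers": 20, "translation": [0, 10, 0], "turn": 0}, {"fingers": 20, "translation": [0, 0, 30], "turn": 0}, {"fingers": 0, "translation": [0, 0, 40], "turn": 0}, {"fingers": 0, "translation": [-35, 22, 0], "turn": 0}, {"fingers": 0, "translation": [-35, 22, 0], "turn": 0}, {"fingers": 0, "translation": [-35, 22, 0], "turn": 0}, {"fingers": 0, "translation": [0, 0, -20], "turn": 0}, {"fingers": 0, "translation": [0, 0, 0], "turn": 0}]}}

```text
t: 14.72
eef_pos: [0.4854, -0.0719, 0.108]
tool_rot: [0.0, 1.0, 0.0, -0.001]
contact_force: [0.0, 0.1, 1.0]
gripper_width: -0.003
```

```bash
python3 look.py s10
```

```text
14.725 [ 0.4854 -0.0719  0.108 ] [0.  0.1 1. ]
```

View pics/s10.png

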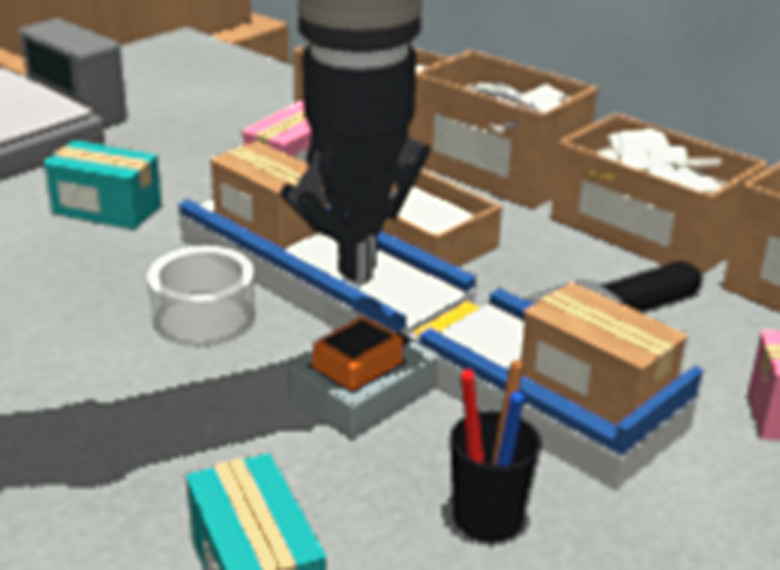

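The fingers are closed above the locked pad and the carton stays at the plate. Now I press to unlock.

{"api": "move_arm", "payload": {"steps": [{"fingers": 0, "translation": [0, 0, -20], "turn": 0}, {"fingers": 0, "translation": [0, 0, -20], "turn": 0}, {"fingers": 0, "translation": [0, 0, -15], "turn": 0}, {"fingers": 0, "translation": [0, 0, -10], "turn": 0}, {"fingers": 0, "translation": [0, 0, -5], "turn": 0}, {"fingers": 0, "translation": [0, 0, -2], "turn": 0}, {"fingers": 0, "translation": [0, 0, 0], "turn": 0}]}}

```text
t: 15.65
eef_pos: [0.4872, -0.0728, 0.0375]
tool_rot: [-0.0, 1.0, -0.0, 0.001]
contact_force: [-3.3, 0.9, 11.3]
gripper_width: -0.001
```

{"api": "move_arm", "payload": {"steps": [{"fingers": 0, "translation": [0, 0, -2], "turn": 0}, {"fingers": 0, "translation": [0, 0, 0], "turn": 0}]}}

```text
t: 15.9
eef_pos: [0.4872, -0.0728, 0.036]
tool_rot: [-0.0, 1.0, -0.0, 0.001]
contact_force: [-5.1, 1.6, 18.8]
gripper_width: 0.002
```

{"api": "move_arm", "payload": {"steps": [{"fingers": 0, "translation": [0, 0, 15], "turn": 0}, {"fingers": 0, "translation": [0, 0, 20], "turn": 0}, {"fingers": 0, "translation": [0, 0, 30], "turn": 0}, {"fingers": 0, "translation": [0, 0, 40], "turn": 0}, {"fingers": 0, "translation": [0, 0, 40], "turn": 0}, {"fingers": 0, "translation": [0, 50, 0], "turn": 0}, {"fingers": 0, "translation": [0, 50, 0], "turn": 0}, {"fingers": 0, "translation": [0, 0, 0], "turn": 0}, {"fingers": 0, "translation": [0, 0, 0], "turn": 0}]}}

```text
t: 17.02
eef_pos: [0.4866, 0.027, 0.1797]
tool_rot: [0.0, 1.0, -0.0, 0.0]
contact_force: [-0.6, -0.2, -0.3]
gripper_width: 0.002
```

```bash
python3 look.py s11;  python3 - <<'E'
from h import *
im=read_camera("top"); cv2.imwrite("pics/t11.png",cv2.resize(im[130:260,220:440],None,fx=3.5,fy=3.5,interpolation=cv2.INTER_CUBIC))
E
```

```text
17.025 [0.4866 0.027  0.1797] [-0.6 -0.2 -0.3]
```

View pics/s11.png

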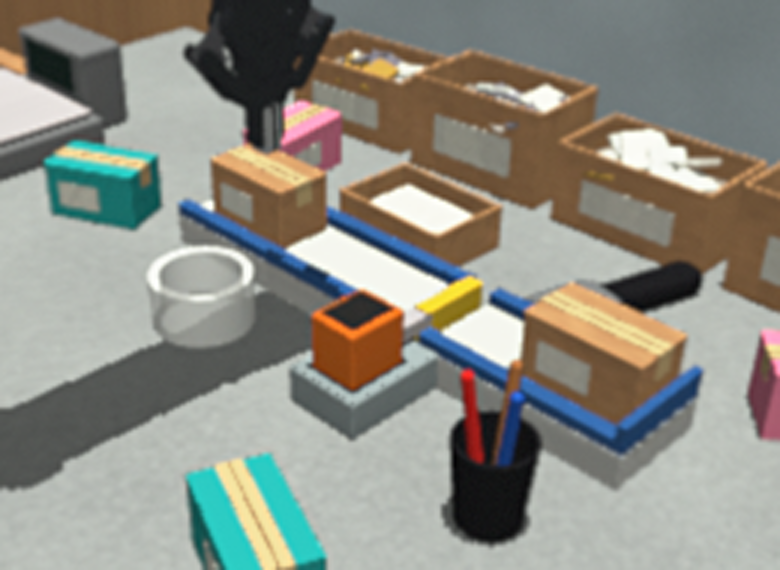

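View pics/t11.png

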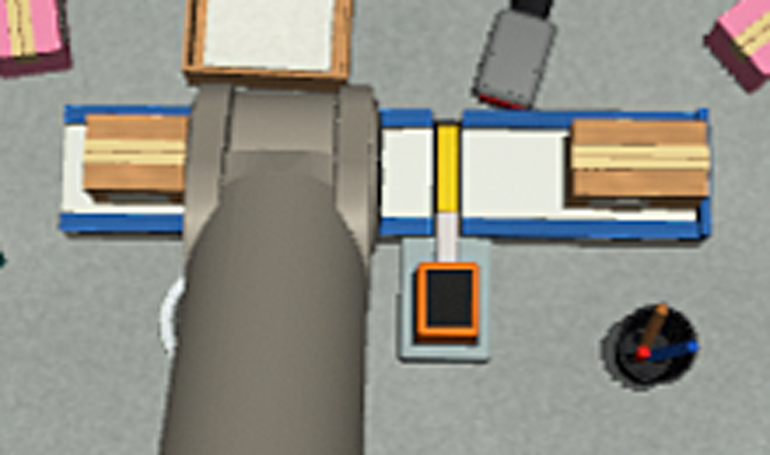

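The bar stands up again: yellow bar at (450,300) and pad top at (358,308), both as at the start. Carton A is flat at the plate at top crop (640,158), and carton B's left edge is at column 84, unchanged. I'll do one numeric check and then hand in.

```bash
python3 - <<'E'
from h import *
cr=lambda u,v:(u/3.5+220-.5,v/3.5+130-.5)
w=atz("top",cr(639.5,158),.09)-[.5901,-.0741,0]; a=-.0062
print("lane xy",np.cos(a)*w[0]+np.sin(a)*w[1],-np.sin(a)*w[0]+np.cos(a)*w[1])
print(hand_in())
E
```

```text
lane xy 0.002653182821354867 -0.14048372396761913
the job is handed in; nothing more can be done
None
```

The first carton stands against the end plate with the stop raised again behind it. I handed the job in at about 17 s of the 67 s allowed; no verdict was reported.

- **Locking the stop:** The first full press (14 N) sprang back up. The second press (20 N) caught, and the pictures showed the stop staying down with the fingers clear of it.
- **Sliding carton A:** I put the fingers in the gap behind it and pushed it over the locked stop, without lifting it. I stopped when the force stepped up to 7 N at the end plate.
- **Unlocking the stop:** One press (19 N) brought the stop back up.

**Last checks:**
- The bar and pad stood at the same pixels as at the start.
- Carton A measured lane x +3 mm, y -140 mm, inside the allowed -150 to -127 mm. It looked flat.
- In the top picture, the visible part of carton B had not moved. The arm hid the rest of it, but the side picture showed it in the same place.
- The gripper was clear of everything.

No final check failed. Early on, the network's points for the stop slot were 4–6 pixels off the first lane fit. I refined the fit from the lane's outline corners, and those agreed to within 2 pixels.

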